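Fit the keyed handle to the gas valve and open it

TASK

Take the valve handle out of its stand, lay it flat on the bench and let go, then take it again from above and slide it fully home on the keyed stem of the front valve, turning it so that its keyway meets the stem's key. Then turn the handle whichever way the stem gives (try gently; one way is blocked) right up to the open stop, and let go with the handle still fully seated. Leave the spare valve at the back and everything else on the bench undisturbed.

Things in the scene. Friction and masses are not known exactly. Their poses are not given: they have to be found in the camera images.
- handle: Valve handle, 0.08 to 0.17 kg: steel hub block 36 wide x 40 x 24 thick, with a 16x12 grey arm. Origin: hub's centre. x along the through bore (18.4 dia, 24 long), y across the hub's two flat sides (36 mm apart), z from arm to hub (arm points to -z). Either face may go down on the stem. It starts upright in the stand, hub up (centre 96 mm above the bench); lying flat the centre is at 12 mm.
- handle_tip (a point): Round end of the handle's arm, 90 mm from the hub's centre along the handle's -z.
- handle_keyway (a point): Bottom of the keyway in the handle's bore: 8.4 wide, through the whole bore, reaching 13.6 mm from the bore's centre toward the handle's +z, opposite the arm.
- stand: Grey block fixed to the bench, 60x60 foot, 44x44 body, 46 tall, with an upright slot 14.6 (its x) by 18.6 (its y), 40 deep, that holds the handle's arm loosely. Origin at the centre of its underside. The bench between the stand and the front valve (x 0.42 to 0.58, y -0.22 to -0.11) is always clear. A tall chromatograph stands at the left (x above 0.47, y above 0.2).
- valve_a: Needle valve fixed to the bench: base plate 70x70x8, steel block with tube stubs along its y; origin centre of underside. Two look-alikes: the FRONT one (x below 0.6) is to be worked, the REAR one (x above 0.65) is a spare; this may be either.
- valve_b: Needle valve fixed to the bench: base plate 70x70x8, steel block with tube stubs along its y; origin centre of underside. Two look-alikes: the FRONT one (x below 0.6) is to be worked, the REAR one (x above 0.65) is a spare; this may be either.
- valve_a_seat (a point): Point on valve_a's stem axis, turning with the stem, where the hub's centre is when the handle is fully seated: 67 mm above the bench, 12 above the flange the hub rests on (33 dia). z up. Stem 16 dia, round, tip 83 mm above the bench, last 5 mm tapered. The fitted handle's arm points along this point's +x.
- valve_a_key (a point): Outer edge of valve_a's key, at its top: a rib 6 wide on the stem, reaching 12 mm from the axis (toward -x of the seat point), from the flange (55 mm above the bench) up to 75 mm above the bench.
- valve_a_stem (a joint): Turn of the stem of valve_a, rad: 0 shut (how both start), 1.2 open stop; solid stops at both. Friction 0.12 N m. One of the two look-alike valves opens anticlockwise seen from above, the other clockwise; nothing shows which. The handle has 0.1 to 0.2 rad of play on the key.
- valve_b_seat (a point): Point on valve_b's stem axis, turning with the stem, where the hub's centre is when the handle is fully seated: 67 mm above the bench, 12 above the flange the hub rests on (33 dia). z up. Stem 16 dia, round, tip 83 mm above the bench, last 5 mm tapered. The fitted handle's arm points along this point's +x.
- valve_b_key (a point): Outer edge of valve_b's key, at its top: a rib 6 wide on the stem, reaching 12 mm from the axis (toward -x of the seat point), from the flange (55 mm above the bench) up to 75 mm above the bench.
- valve_b_stem (a joint): Turn of the stem of valve_b, rad: 0 shut (how both start), 1.2 open stop; solid stops at both. Friction 0.12 N m. One of the two look-alike valves opens anticlockwise seen from above, the other clockwise; nothing shows which. The handle has 0.1 to 0.2 rad of play on the key.
- ferrule_tin: Bystander: round flat white tin, 55 dia x 18 mm, loose; origin at the centre of its underside.
- ptfe_tape: Bystander: white spool of thread tape lying flat, 50 dia x 16 mm, loose; origin at the centre of its underside.
- septa_jar: Bystander: small jar with a screw lid, 39 dia x 47 mm, loose; origin at the centre of its underside.
- reagent_amber_b: Bystander: amber reagent bottle with a white cap, 48 dia x 102 mm, loose; origin at the centre of its underside.
- beaker_50: Bystander: small glass beaker, 48 dia x 58 mm, loose; origin at the centre of its underside.
- headspace_vial_1: Bystander: glass vial, standing, 23 dia x 77 mm, loose; origin at the centre of its underside.
- wrench_b: Bystander: open-end wrench lying along y, 27x141x6 mm, loose; origin at the centre of its underside.
- timer: Bystander: white desk timer, 62x70x19 mm, loose; origin at the centre of its underside.
Things that resemble listed ones, but are neither listed nor needed, are in the scene too. What is meant by the handle is not brown, and is the smaller of those in its own colour.

How it is judged:
On the way, in this order (a step that is already met when the one before it is completed fails the run):
1. the handle lies flat on the bench, let go (height (world z) of handle below 0.018 m and height (world z) of handle_tip below 0.022 m and contact force between the fingers and handle below 0.3 N), for 0.2 s.
2. the handle is fully home on the front valve's stem, keyed, the valve not yet open (less than half turned) (((distance between handle and valve_a_seat below 0.0045 m and angle between the x axis of handle and the z axis of valve_a_seat, either way round below 0.12 rad and world x of valve_a below 0.63 m and value of joint valve_a_stem below 0.6 rad) or (distance between handle and valve_b_seat below 0.0045 m and angle between the x axis of handle and the z axis of valve_b_seat, either way round below 0.12 rad and world x of valve_b below 0.63 m and value of joint valve_b_stem below 0.6 rad))), for 0.2 s.
At the end, for the whole second after the job is handed in: The handle is at rest, released, fully home on the front valve's stem (hub centre within 4.5 mm of its seat, bore within 0.12 rad of the stem's axis) and that stem is turned to within 0.12 rad of its open stop (((distance between handle and valve_a_seat below 0.0045 m and angle between the x axis of handle and the z axis of valve_a_seat, either way round below 0.12 rad and world x of valve_a below 0.63 m and value of joint valve_a_stem above 1.08 rad) or (distance between handle and valve_b_seat below 0.0045 m and angle between the x axis of handle and the z axis of valve_b_seat, either way round below 0.12 rad and world x of valve_b below 0.63 m and value of joint valve_b_stem above 1.08 rad)) and linear speed of handle below 0.02 m/s); the robot touches nothing.
It fails at once if a bystander is pushed more than 30 mm or knocked over (distance of any of ferrule_tin, ptfe_tape, septa_jar, reagent_amber_b, beaker_50, headspace_vial_1, wrench_b, timer from where it was at the start of the episode above 0.03 m or angle between any of reagent_amber_b, headspace_vial_1, beaker_50, septa_jar's own z axis and vertical above 0.6 rad).
It fails at once if the spare valve's stem is turned ((world x of valve_a above 0.63 m and value of joint valve_a_stem above 0.15 rad) or (world x of valve_b above 0.63 m and value of joint valve_b_stem above 0.15 rad)).
It also fails if it takes over 72 s, if anything falls off the work surface, if the arm or the gripper's body presses on something with over 40 N, if the wrist force passes 120 N, or if a joint passes its speed limit or range.

ROBOT

A 6-joint arm with a two-finger parallel gripper is mounted at the origin on a cart in front of the work surface, level with it; the furniture and walls round the work are solid. World frame = base frame: x ahead of the robot, y to its left, z up, the work surface at z = 0. Lengths are in m, angles in rad, forces in N, time in s.
With the tool pointing down it reaches from about 0.35 to 0.725 m from the base axis. Payload 4.3 kg.
Tool frame: the origin (TCP) lies between the finger pads; the fingertips stand 17 mm ahead of it and the grasp point (between the pads) lies 2 mm behind it; z points along the fingers, y is the line along which they close (so a half turn about z gives the same grasp; the last joint's range is limited). The gripper opens to 85 mm and grips with 20 to 120 N. Pads are 22 mm wide; open, the fingers measure 114 mm over their backs; the gripper's body (76 mm by 85 mm) begins 54 mm behind the grasp point. The pads swing forward as they close: fully open they stand 13 mm farther back than shut.
Start: joints at [1.098, 0.377, 0.081, 1.274, 0, 1.46], TCP at [0.204, 0.538, 0.248] pointing down, gripper open.
Joint ranges: [-2.72, 2.72], [-0.84, 1.66], [-1.02, 1.22], [-1.77, 2.12], [-1.37, 1.28], [-3.14, 3.14]. Speed limits (rad/s): [2.57, 2.57, 3.14, 3.14, 3.14, 3.14].

INTERFACE

Orientations are given as a rotation vector (axis times angle).
In Python, from plant import robot, imaging gives the robot as it stands.
- The arm moves only by the tool move_arm, never from a script. Its argument "increments" is one flat list of numbers, 7 for each row, row after row: the turn, a rotation vector about the tool's x, y, z in degrees, then the shift along the tool's x, y, z in mm, then the gripper command: -1 is fully open, 1 is shut, values between are in proportion. In form: [wx, wy, wz, x, y, z, grip, wx, wy, wz, x, y, z, grip, ...]. A call has 1 to 20 rows; each row is the pose to reach, as a shift and turn from the pose commanded when the call began, along the tool's axes at that moment; what a row does not reach only later rows make up. A row lasts 1/8 s, in which the tool goes at most 62.5 mm and 10.7 degrees, less where a joint would pass 70% of its speed; a pose out of reach is approached as far as the arm can. A call with a gripper value outside its range is refused whole. The fingers move at their own pace and stop on an object; "force" is the grip in N (left out, the last holds). Time passes only in rows, so rows that repeat a pose let the fingers close. It gives the time, the measured TCP pose, the force, the opening and the grip force at its end, in the units of the state.
- robot.read_state(): the state, without advancing time (a new reading comes with each control period).
- imaging.get_image(name): name is "scene" or "side" or "wrist"; returns a dict with "color" (480x640x3 uint8, red, green, blue), "range_z" (480x640 float32, m along the optical axis (not along the pixel's ray), 0 where there is no reading), "mtx" (3x3 intrinsics, pixels), "extrinsics" (4x4, takes a point from world to camera coordinates). Camera axes: x right, y down, z forward; pixel columns grow to the right and rows downward; lengths in m; the calibration is good to about 2 mm. The wrist camera is an equidistant fisheye: a pixel r from the principal point sees the ray r / f radians off the axis. A picture is of the moment at which its call begins.
- robot.close_job(): hands the job in; it is judged then, once.
The state is a dict: "time": time; "joints": joint angles; "qvel": joint speeds; "effort": joint torques, N m; "tcp_pos": TCP position; "tcp_rot": TCP orientation; "contact_force": force on the tool from outside, world axes, zero at the start; "wrist_torque": the same for the moment, N m; "finger_gap": opening from 0.0 (shut) to 1.0 (fully open); "grip_force": force on a finger pad.
Only numpy, scipy, OpenCV 4.12 (cv2) and the standard library are available. Lean on these libraries where they do the work, as an engineer would, in place of code of your own. Each camera call takes 0.05 s, during which the arm holds its last target. There are 200 camera calls.

## Working session

There is one attempt and no reset: what is moved stays moved. The work goes in short steps, Python scripts to look and compute and a tool call to move; the robot and the scene stay as the last step left them, time stands still between calls to the robot, and variables do not carry over. Pictures are saved under pics/ and viewed, at most 14 in all, crops included, and the job is handed in when it is done.

Besides the shell and the picture viewer there is one more tool, called after "Call:" as name(argument=value, ...), one argument or row to a line, values as JSON. move_arm: Moves the arm, as the interface text tells. Its arguments: {"type":"object","properties":{"increments":{"type":"array","items":{"type":"number"}},"force":{"type":"number"}},"required":["increments"]}

```bash
mkdir -p pics; ls; cat > h.py <<'E'
import numpy as np, cv2
from scipy.spatial.transform import Rotation as R
from plant import robot, imaging
def grab(n):
    d=imaging.get_image(n); np.savez('%s.npz'%n,**d); return d
def pts(d):  # world points per pixel from depth (pinhole)
    K=d['mtx'];E=d['extrinsics'];z=d['range_z'];v,u=np.indices(z.shape)
    c=np.stack([(u-K[0,2])/K[0,0]*z,(v-K[1,2])/K[1,1]*z,z],-1)
    return (c-E[:3,3])@E[:3,:3]
def proj(d,P):
    c=d['extrinsics'][:3,:3]@np.array(P)+d['extrinsics'][:3,3];p=d['mtx']@c;return p[:2]/p[2]
def ray(d,uv,h,fish=False):
    K=d['mtx'];E=d['extrinsics'];x=(uv[0]-K[0,2])/K[0,0];y=(uv[1]-K[1,2])/K[1,1]
    if fish:
        t=np.hypot(x,y);s=np.sin(t)/max(t,1e-9);c=np.array([x*s,y*s,np.cos(t)])
    else: c=np.array([x,y,1])
    w=E[:3,:3].T@c;o=-E[:3,:3].T@E[:3,3];return o+w*(h-o[2])/w[2]
def save(n,im): cv2.imwrite('pics/'+n,cv2.cvtColor(im,cv2.COLOR_RGB2BGR))
E
python3 - <<'E'
from h import *
for n in('scene','side'):
    d=grab(n);save(n+'0.png',d['color']);print(n,d['mtx'].tolist(),np.round(-d['extrinsics'][:3,:3].T@d['extrinsics'][:3,3],3))
print(robot.read_state())
E
```

```text
pics
scene [[521.2631634424424, 0.0, 331.98783400806565], [0.0, 521.2631634424424, 247.14008683900218], [0.0, 0.0, 1.0]] [ 0.202 -0.712  0.857]
side [[507.27432015323745, 0.0, 321.2095778664382], [0.0, 507.27432015323745, 239.95222022488585], [0.0, 0.0, 1.0]] [ 0.455 -1.208  0.669]
{'time': 0.1, 'joints': array([ 1.09770749e+00,  3.78007705e-01,  7.97874433e-02,  1.27439835e+00,
       -2.24097260e-05,  1.46051933e+00]), 'qvel': array([-0.00034013, -0.00037033,  0.00352764, -0.0002583 ,  0.00015432,
        0.00077983]), 'effort': array([ 9.59996723e-04, -4.64693177e+01,  2.70582175e+01,  1.19913917e-02,
       -1.17401801e-04,  2.92503898e-06]), 'tcp_pos': array([0.20380825, 0.53708515, 0.24745499]), 'tcp_rot': array([-5.66691986e-01, -3.08954683e+00,  2.75121419e-03]), 'contact_force': array([-0.28064417, -0.14118009, -0.51907384]), 'wrist_torque': array([ 0.00907529,  0.00046032, -0.02930929]), 'grip_force': 0.0, 'finger_gap': 0.9978574954307572}
```

View pics/scene0.png

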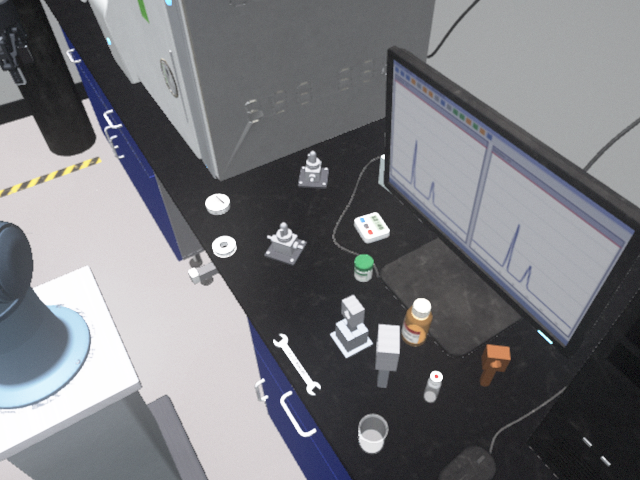

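View pics/side0.png

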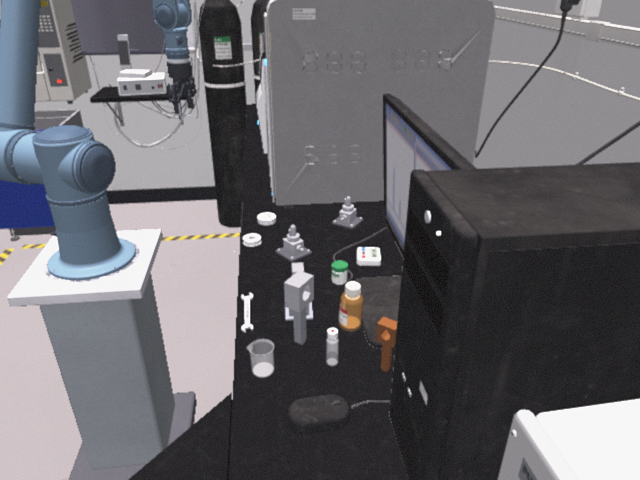

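Candidates for the handle in the scene view are the grey one in the stand at (352,312), a larger grey one standing at (387,350), and a brown one at (495,365). I choose the one in the stand: it is smaller and grey. Next I take a close crop and measure it.

```bash
python3 - <<'E'
from h import *
d=dict(np.load('scene.npz'));P=pts(d);im=d['color']
a=cv2.resize(im[275:375,310:420],None,fx=5,fy=5,interpolation=cv2.INTER_CUBIC)
b=cv2.resize(im[210:275,255:320],None,fx=3.8,fy=3.8,interpolation=cv2.INTER_CUBIC)
c=np.zeros((500,250,3),np.uint8);c[:247,:247]=b
s=dict(np.load('side.npz'))['color'][220:285,270:330];c[250:500,:230]=cv2.resize(s,(230,250),interpolation=cv2.INTER_CUBIC)
save('crop1.png',np.hstack([a,c]))
def comp(lo,hi,box):
    x0,x1,y0,y1=box
    m=(P[...,2]>lo)&(P[...,2]<hi)&(P[...,0]>x0)&(P[...,0]<x1)&(P[...,1]>y0)&(P[...,1]<y1)&(d['range_z']>0)
    n,l,st,ce=cv2.connectedComponentsWithStats(m.astype(np.uint8))
    for i in range(1,n):
        if st[i,4]>6:
            q=P[l==i]; print(np.round(ce[i]),st[i,4],'mean',np.round(q.mean(0),4),'min',np.round(q.min(0),3),'max',np.round(q.max(0),3), 'rect',cv2.minAreaRect((q[:,:2]*1000).astype(np.float32)))
print('top slice');comp(.108,.125,(.3,.75,-.45,.2))
print('hub');comp(.06,.125,(.3,.75,-.45,.2))
print('low');comp(.005,.13,(.3,.8,-.45,.2))
E
```

```text
top slice
[352. 306.] 304 mean [ 0.5122 -0.2989  0.1158] min [ 0.5   -0.316  0.108] max [ 0.526 -0.278  0.12 ] rect ((513.1652221679688, -297.23779296875), (38.008399963378906, 25.487709045410156), 88.66495513916016)
[376. 346.] 14 mean [ 0.502  -0.3825  0.1134] min [ 0.495 -0.392  0.11 ] max [ 0.51  -0.372  0.117] rect ((502.5570068359375, -381.6842041015625), (25.502811431884766, 0.3751368522644043), 53.68547058105469)
[385. 364.] 118 mean [ 0.4926 -0.4191  0.1165] min [ 0.48  -0.43   0.108] max [ 0.506 -0.401  0.125] rect ((492.0806579589844, -418.78533935546875), (11.238426208496094, 34.9034423828125), 34.69136047363281)
hub
[311. 156.] 83 mean [0.6899 0.1304 0.0733] min [0.681 0.12  0.06 ] max [0.701 0.142 0.085] rect ((689.0817260742188, 131.2855224609375), (14.877988815307617, 20.112064361572266), 51.901519775390625)
[283. 229.] 86 mean [ 0.5175 -0.0391  0.0745] min [ 0.509 -0.044  0.06 ] max [ 0.527 -0.028  0.085] rect ((518.27734375, -38.316646575927734), (15.554587364196777, 16.028322219848633), 60.923675537109375)
[352. 311.] 533 mean [ 0.5101 -0.3013  0.1055] min [ 0.5   
[... 3134 characters left out ...]
 -255.88015747070312), (26.92552947998047, 79.8427734375), 8.831517219543457)
[376. 346.] 14 mean [ 0.502  -0.3825  0.1134] min [ 0.495 -0.392  0.11 ] max [ 0.51  -0.372  0.117] rect ((502.5570068359375, -381.6842041015625), (25.502811431884766, 0.3751368522644043), 53.68547058105469)
[384. 371.] 404 mean [ 0.4971 -0.4142  0.081 ] min [ 0.48  -0.43   0.006] max [ 0.509 -0.389  0.13 ] rect ((502.2537536621094, -408.3670349121094), (33.088157653808594, 33.19511413574219), 52.08241271972656)
[308. 382.] 129 mean [ 0.3998 -0.33    0.0065] min [ 0.39  -0.355  0.005] max [ 0.412 -0.3    0.01 ] rect ((402.5319519042969, -328.1507568359375), (54.987632751464844, 21.1966552734375), 83.10940551757812)
```

View pics/crop1.png

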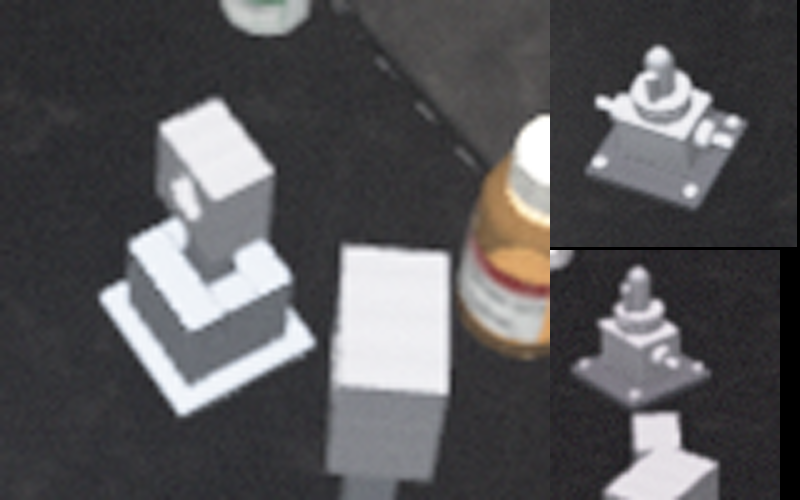

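Crop: the handle sits in the stand with its bore along about world x and its flats along y, hub centre about (0.513,-0.2975). The block at right is the bigger decoy. The front valve is at about (0.518,-0.038), and its key seems to face the near-left. I go above the front valve first for a close look.

```bash
cat >> h.py <<'E'
def goal(pos,yaw,tilt=0):
    """tool y at world yaw (deg), z down; tilt deg about tool y -> increments from present pose"""
    s=robot.read_state();R0=R.from_rotvec(s['tcp_rot'])
    a=np.radians(yaw);y=np.array([np.cos(a),np.sin(a),0]);z=np.array([0,0,-1.]);x=np.cross(y,z)
    Rt=R.from_matrix(np.stack([x,y,z],1))*R.from_euler('y',tilt,degrees=True)
    w=np.degrees((R0.inv()*Rt).as_rotvec());t=R0.inv().apply(np.array(pos)-s['tcp_pos'])*1000
    print('rot',np.round(w,2),'shift',np.round(t,1),'| tcp',np.round(s['tcp_pos'],4),'t',s['time'])
E
python3 -c "
from h import *
goal([.49,-.06,.24],88.7)"
```

```text
rot [ -0.1   -0.03 -19.49] shift [-479.5 -456.6    8.2] | tcp [0.2038 0.5371 0.2475] t 0.1
```

Call:
move_arm(
  increments=[0, 0, -19.5, -479.5, -456.6, 8, -0.3, 0, 0, -19.5, -479.5, -456.6, 8, -0.3, 0, 0, -19.5, -479.5, -456.6, 8, -0.3, 0, 0, -19.5, -479.5, -456.6, 8, -0.3, 0, 0, -19.5, -479.5, -456.6, 8, -0.3, 0, 0, -19.5, -479.5, -456.6, 8, -0.3, 0, 0, -19.5, -479.5, -456.6, 8, -0.3, 0, 0, -19.5, -479.5, -456.6, 8, -0.3, 0, 0, -19.5, -479.5, -456.6, 8, -0.3, 0, 0, -19.5, -479.5, -456.6, 8, -0.3, 0, 0, -19.5, -479.5, -456.6, 8, -0.3, 0, 0, -19.5, -479.5, -456.6, 8, -0.3, 0, 0, -19.5, -479.5, -456.6, 8, -0.3, 0, 0, -19.5, -479.5, -456.6, 8, -0.3, 0, 0, -19.5, -479.5, -456.6, 8, -0.3],
)

```text
time: 1.98
tcp_pos: [0.4899, -0.0584, 0.2404]
tcp_rot: [0.033, 3.141, 0.0]
contact_force: [-0.0, 0.3, 0.8]
finger_gap: 0.648
grip_force: 0.0
```

```bash
python3 - <<'E'
from h import *
d=grab('wrist');save('wrist1.png',d['color'])
print(d['mtx'],d['extrinsics'],robot.read_state()['tcp_pos'],robot.read_state()['finger_gap'])
goal([.513,-.2975,.24],88.7)
E
```

```text
[[371.64829954   0.         316.29764678]
 [  0.         371.64829954 238.90426838]
 [  0.           0.           1.        ]] [[ 2.16448837e-02  9.99765711e-01  1.49477446e-04  4.81795733e-02]
 [ 9.62129048e-01 -2.08706882e-02  2.71794241e-01 -5.05820089e-01]
 [ 2.71733682e-01 -5.73913814e-03 -9.62355375e-01  2.37584844e-01]
 [ 0.00000000e+00  0.00000000e+00  0.00000000e+00  1.00000000e+00]] [ 0.49006038 -0.05855664  0.24043996] 0.6503115628127433
rot [0.01 0.01 0.1 ] shift [ -27.9 -238.4    0.4] | tcp [ 0.4901 -0.0586  0.2404] t 2.025
```

View pics/wrist1.png

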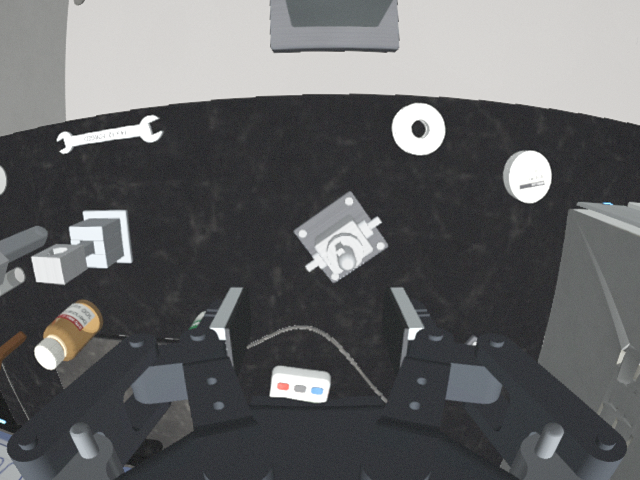

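Wrist view: the front valve is at (343,240) with its stem tip about (346,258). The stand with the handle is at (80,245). I now zoom in and measure the stem axis and key.

```bash
cat >> h.py <<'E'
def fpts(d):
    K=d['mtx'];E=d['extrinsics'];z=d['range_z'];v,u=np.indices(z.shape)
    x=(u-K[0,2])/K[0,0];y=(v-K[1,2])/K[1,1];t=np.hypot(x,y)+1e-9;k=np.tan(t)/t
    return (np.stack([x*k*z,y*k*z,z],-1)-E[:3,3])@E[:3,:3]
E
python3 - <<'E'
from h import *
d=dict(np.load('wrist.npz'));P=fpts(d)
save('w1crop.png',cv2.resize(d['color'][180:300,270:420],None,fx=5,fy=5,interpolation=cv2.INTER_CUBIC))
near=np.hypot(P[...,0]-.518,P[...,1]+.038)<.03
for lo,hi in((.052,.058),(.066,.0765),(.077,.09)):
    m=near&(P[...,2]>lo)&(P[...,2]<hi);q=P[m];v,u=np.nonzero(m)
    c,r=cv2.minEnclosingCircle((q[:,:2]*1000).astype(np.float32));print(lo,len(q),'circ',c,r,'mean',np.round(q.mean(0),4),'px',u.mean(),v.mean())
m=near&(P[...,2]>.066)&(P[...,2]<.0765)
print(np.round(np.c_[np.argwhere(m),P[m]*1000],1)[::4].tolist())
# handle hub
b=(abs(P[...,0]-.513)<.04)&(abs(P[...,1]+.2975)<.04)&(P[...,2]>.11)
q=P[b];print('hub',len(q),q.mean(0),cv2.minAreaRect((q[:,:2]*1000).astype(np.float32)))
E
```

```text
0.052 608 circ (522.2445068359375, -34.31477355957031) 16.672714233398438 mean [ 0.5187 -0.0347  0.055 ] px 344.42598684210526 248.99013157894737
0.066 108 circ (517.630126953125, -36.11267852783203) 7.92889928817749 mean [ 0.5149 -0.0375  0.0726] px 342.6296296296296 251.03703703703704
0.077 259 circ (522.192138671875, -34.65486526489258) 7.907884120941162 mean [ 0.5212 -0.0347  0.0814] px 346.7181467181467 261.64864864864865
[[246.0, 339.0, 512.1, -40.2, 67.0], [247.0, 339.0, 512.0, -40.4, 70.2], [248.0, 336.0, 513.5, -42.8, 68.1], [248.0, 340.0, 511.0, -39.9, 76.3], [248.0, 344.0, 514.2, -35.9, 66.5], [249.0, 338.0, 512.5, -41.4, 74.2], [249.0, 342.0, 512.1, -38.2, 75.9], [249.0, 346.0, 514.4, -34.4, 68.6], [249.0, 350.0, 515.1, -30.8, 66.8], [250.0, 339.0, 512.9, -40.7, 75.6], [250.0, 343.0, 513.5, -37.3, 74.3], [250.0, 347.0, 514.6, -33.7, 71.0], [250.0, 351.0, 515.4, -30.1, 68.5], [251.0, 339.0, 514.2, -40.6, 74.5], [251.0, 343.0, 514.3, -37.3, 74.2], [251.0, 348.0, 515.4, -32.9, 71.2], [252.0, 336.0, 514.5, -43.2, 75.9], [252.0, 341.0, 514.9, -39.0, 75.0], [252.0, 345.0, 515.4, -35.6, 73.7], [252.0, 349.0, 515.8, -32.2, 72.7], [253.0, 337.0, 515.6, -42.3, 75.2], [253.0, 341.0, 515.7, -39.0, 75.2], [253.0, 349.0, 516.0, -32.4, 74.9], [254.0, 338.0, 516.3, -41.5, 75.8], [254.0, 353.0, 517.2, -29.0, 74.0], [255.0, 354.0, 517.8, -28.2, 74.8], [257.0, 338.0, 519.4, -41.5, 74.5]]
hub 875 [ 0.51399338 -0.29414945  0.1154574 ] ((514.7626953125, -296.83306884765625), (38.20448684692383, 24.970928192138672), 86.73938751220703)
```

View pics/w1crop.png

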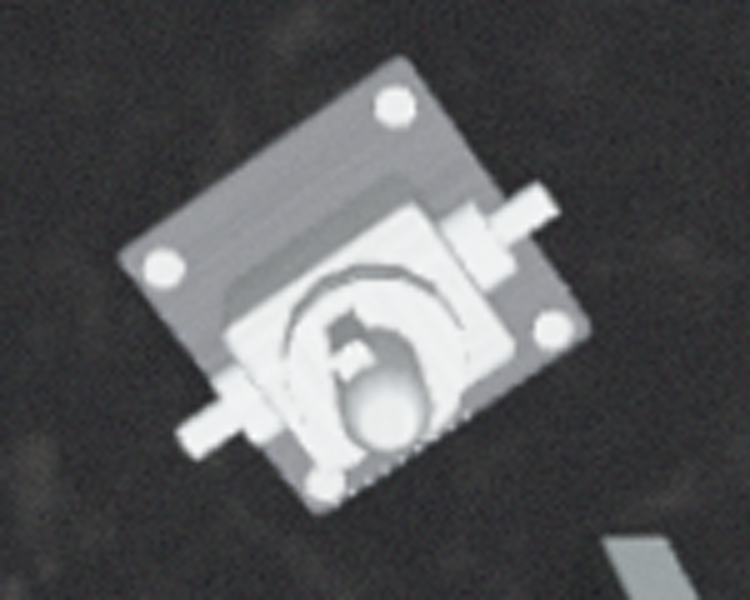

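Key top is at crop (353,358), so the key faces about 213° and the arm must point to about +33.5°, which matches the stubs' axis. Next I grasp the hub in the stand.

Call:
move_arm(
  increments=[0, 0, 1, -29, -238, 40, -0.3, 0, 0, 1, -29, -238, 40, -0.3, 0, 0, 1, -29, -238, 40, -0.3, 0, 0, 1, -29, -238, 40, -0.3, 0, 0, 1, -29, -238, 40, -0.3, 0, 0, 1, -29, -238, 70, -0.3, 0, 0, 1, -29, -238, 100, -0.3, 0, 0, 1, -29, -238, 120, -0.3, 0, 0, 1, -29, -238, 135, -0.3, 0, 0, 1, -29, -238, 135, -0.3, 0, 0, 1, -29, -238, 135, 1, 0, 0, 1, -29, -238, 135, 1, 0, 0, 1, -29, -238, 135, 1, 0, 0, 1, -29, -238, 135, 1, 0, 0, 1, -29, -238, 135, 1],
  force=30,
)

```text
time: 3.9
tcp_pos: [0.5148, -0.2983, 0.1064]
tcp_rot: [0.063, 3.139, -0.001]
contact_force: [0.2, 1.3, 5.9]
finger_gap: 0.415
grip_force: 33.9
```

Call:
move_arm(
  increments=[0, 0, 0, 0, 0, -15, 1, 0, 0, 0, 0, 0, -30, 1, 0, 0, 0, 0, 0, -50, 1, 0, 0, 0, 0, 0, -70, 1, 0, 0, 0, 0, 0, -70, 1, 0, 0, 0, 30, 60, -70, 1, 0, 0, 0, 60, 110, -70, 1, 0, 0, 0, 73, 130, -70, 1, 0, -10, 0, 73, 130, -60, 1, 0, -20, 0, 73, 130, -50, 1, 0, -30, 0, 73, 130, -40, 1, 0, -40, 0, 73, 130, -30, 1, 0, -45, 0, 73, 130, -24, 1, 0, -45, 0, 73, 130, -24, 1, 0, -45, 0, 73, 130, -24, 1],
  force=30,
)

```text
time: 5.78
tcp_pos: [0.4638, -0.1872, 0.1556]
tcp_rot: [0.035, 2.399, 0.017]
contact_force: [0.7, -0.5, -0.5]
finger_gap: 0.415
grip_force: 33.2
```

```bash
python3 - <<'E'
from h import *
d=grab('scene');e=grab('side')
save('s2.png',np.hstack([cv2.resize(d['color'][200:360,240:400],(400,400)),cv2.resize(e['color'][200:340,230:370],(400,400))]))
s=robot.read_state();r=R.from_rotvec(s['tcp_rot']).as_matrix();print(s['joints'],s['tcp_pos'],r,'hub',s['tcp_pos']+.011*r[:,2],'tip',s['tcp_pos']+.101*r[:,2])
E
```

```text
[-0.81160437 -0.07998949 -1.01990418  0.06922762  0.51511654 -0.63188527] [ 0.46413957 -0.18696705  0.15589607] [[-0.73629247  0.01952959  0.67638154]
 [ 0.02917424  0.99957014  0.00289714]
 [-0.67603421  0.02186606 -0.73654573]] hub [ 0.47157976 -0.18693519  0.14779407] tip [ 0.5324541  -0.18667444  0.08150495]
```

View pics/s2.png

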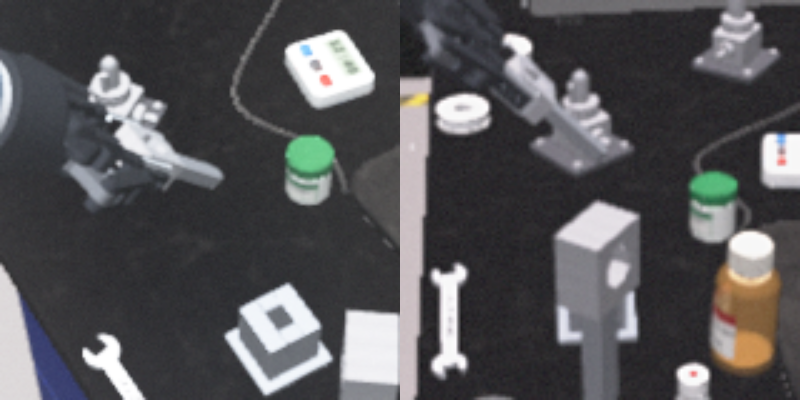

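The handle is held firmly and tilted about 43°, but joint 3 stopped at its limit, so the pose was not reached. I ease the tilt and find out where the command stands.

Call:
move_arm(
  increments=[0, 5, 0, -11, 0, 10, 1, 0, 10, 0, -22, 0, 20, 1, 0, 10, 0, -22, 0, 20, 1, 0, 10, 0, -22, 0, 20, 1],
)

```text
time: 6.38
tcp_pos: [0.4933, -0.1874, 0.1557]
tcp_rot: [0.033, 2.573, 0.021]
contact_force: [-0.5, 0.2, -0.8]
finger_gap: 0.414
grip_force: 33.2
```

```bash
python3 - <<'E'
from h import *
s=robot.read_state();print(s['joints'],s['tcp_pos'],R.from_rotvec(s['tcp_rot']).as_matrix())
goal([.485,-.165,.085],88,-35)
goal([.479,-.165,.060],88,-27)
goal([.470,-.165,.045],88,-18)
goal([.465,-.165,.030],88,-8)
goal([.460,-.165,.021],88,0)
E
```

```text
[-0.68054511  0.00731446 -0.81150603  0.29553663  0.35248047 -0.57194039] [ 0.4932698  -0.18743557  0.15568911] [[-0.84225378  0.01948778  0.53872887]
 [ 0.02827081  0.99956796  0.00804085]
 [-0.53833942  0.02200274 -0.84244083]]
rot [ 1.54 -2.43  0.03] shift [45.7 20.7 55.3] | tcp [ 0.4933 -0.1874  0.1557] t 6.375
rot [1.53 5.57 0.14] shift [64.2 20.  73.1] | tcp [ 0.4933 -0.1874  0.1557] t 6.375
rot [ 1.52 14.57  0.26] shift [79.8 19.5 80.9] | tcp [ 0.4933 -0.1874  0.1557] t 6.375
rot [ 1.5  24.57  0.39] shift [92.1 19.1 90.8] | tcp [ 0.4933 -0.1874  0.1557] t 6.375
rot [ 1.48 32.57  0.5 ] shift [101.2  18.8  95.7] | tcp [ 0.4933 -0.1874  0.1557] t 6.375
```

Call:
move_arm(
  increments=[1.5, -2.4, 0, 23, 10, 28, 1, 1.5, -2.4, 0, 46, 20, 55, 1, 1.5, -2.4, 0, 46, 20, 55, 1, 1.5, 0, 0, 56, 20, 58, 1, 1.5, 3, 0, 66, 20, 62, 1, 1.5, 5.6, 0, 76, 20, 66, 1, 1.5, 10, 0, 83, 20, 70, 1, 1.5, 14.6, 0, 91, 20, 74, 1, 1.5, 14.6, 0, 91, 20, 74, 1],
  force=20,
)

```text
time: 7.5
tcp_pos: [0.458, -0.1657, 0.0465]
tcp_rot: [0.044, 2.825, -0.011]
contact_force: [0.5, 0.2, 1.5]
finger_gap: 0.418
grip_force: 42.3
```

```bash
python3 - <<'E'
from h import *
d=grab('scene');e=grab('side')
save('s3.png',np.hstack([cv2.resize(d['color'][210:330,240:360],(400,400)),cv2.resize(e['color'][210:330,240:360],(400,400))]))
s=robot.read_state();print(s['joints'],s['contact_force'])
goal([.452,-.165,.03],88,-8)
goal([.449,-.165,.021],88,0)
E
```

```text
[-0.57483617  0.1945992  -0.82933623  0.27167162  0.15933346 -0.52130469] [1.4571152  0.20601752 0.42630989]
rot [-0.12 10.16  0.21] shift [10.7  0.5 13.7] | tcp [ 0.4579 -0.1657  0.0463] t 7.6
rot [-0.14 18.16  0.2 ] shift [16.4  0.5 21.3] | tcp [ 0.4579 -0.1657  0.0463] t 7.6
```

View pics/s3.png

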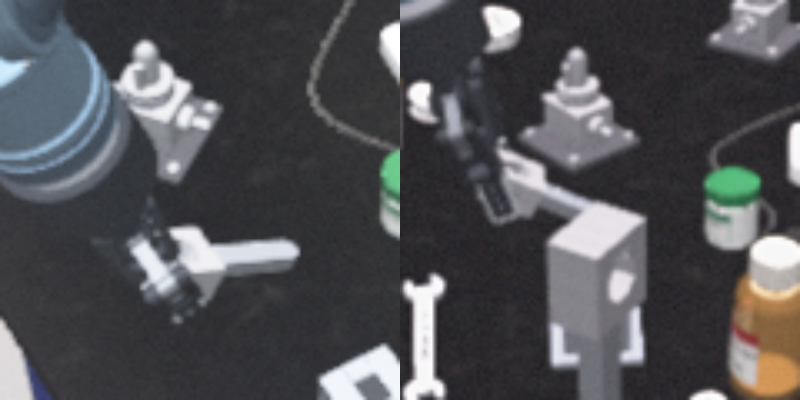

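The handle is pivoting down as planned. I finish the lay-down, release and rise.

Call:
move_arm(
  increments=[0, 5, 0, 5, 0.5, 7, 1, 0, 10, 0, 11, 0.5, 14, 1, 0, 14, 0, 13.5, 0.5, 17.5, 1, 0, 18, 0, 16.5, 0.5, 21, 1, 0, 18, 0, 16.5, 0.5, 21, 1, 0, 18, 0, 16.5, 0.5, 21, -0.3, 0, 18, 0, 16.5, 0.5, 21, -0.3, 0, 18, 0, 16.5, 0.5, 21, -0.3, 0, 18, 0, 16.5, 0.5, 21, -0.3, 0, 18, 0, 10, 0.5, 0, -0.3, 0, 18, 0, -2, 0.5, -36, -0.3, 0, 18, 0, -21, 0.5, -93, -0.3, 0, 18, 0, -29, 0.5, -117, -0.3, 0, 18, 0, -29, 0.5, -117, -0.3],
)

```text
time: 9.35
tcp_pos: [0.4513, -0.1655, 0.1686]
tcp_rot: [0.049, 3.135, -0.009]
contact_force: [0.1, 0.5, -0.3]
finger_gap: 0.648
grip_force: 0.0
```

```bash
cat > meas.py <<'E'
from h import *
def handle(P,box,lo=.019,hi=.03):
    x0,x1,y0,y1=box
    m=(P[...,0]>x0)&(P[...,0]<x1)&(P[...,1]>y0)&(P[...,1]<y1)
    q=P[m&(P[...,2]>lo)&(P[...,2]<hi)];a=P[m&(P[...,2]>.010)&(P[...,2]<hi)]
    r=cv2.minAreaRect((q[:,:2]*1000).astype(np.float32));r2=cv2.minAreaRect((a[:,:2]*1000).astype(np.float32))
    print('hubtop',len(q),np.round(q.mean(0),4),r,'all',len(a),r2)
    return q,a
E
python3 - <<'E'
from meas import *
print(robot.read_state()['contact_force'])
d=grab('wrist');save('w2.png',d['color']);P=fpts(d);handle(P,(.38,.6,-.23,-.1))
d=grab('scene');P=pts(d);handle(P,(.38,.6,-.23,-.1))
E
```

```text
[ 0.12702943  0.50857673 -0.27932901]
hubtop 2074 [ 0.4581 -0.1656  0.0236] ((487.7977294921875, -166.6698455810547), (35.4628791809082, 104.9664535522461), 88.00543975830078) all 3568 ((489.90093994140625, -166.67044067382812), (35.53971481323242, 109.20758819580078), 88.1379623413086)
hubtop 389 [ 0.4654 -0.1677  0.0233] ((488.10113525390625, -167.87107849121094), (38.28949737548828, 109.1863021850586), 87.3068618774414) all 678 ((488.14837646484375, -167.74110412597656), (38.405479431152344, 109.11717224121094), 87.68498992919922)
```

View pics/w2.png

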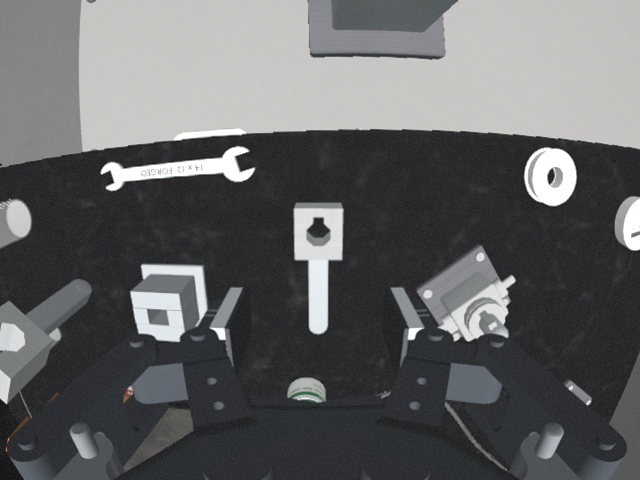

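The handle lies flat and released: bore at (318,230), tip at (319,333). Hub centre is about (0.4545,-0.166) and the arm points to -2°. I regrasp from above.

```bash
python3 - <<'E'
from h import *
d=dict(np.load('wrist.npz'))
g=cv2.cvtColor(d['color'],cv2.COLOR_RGB2GRAY)
m=cv2.inRange(g[205:260,295:342],0,150);n,l,s,c=cv2.connectedComponentsWithStats(m)
for i in range(1,n):
    if s[i,4]>20: print(s[i],c[i]+[295,205])
for uv in((294.5,204),(342.5,204),(342,260),(295,260)): print(ray(d,uv,.024,True))
goal([.4545,-.166,.0205],88)
E
```

```text
[  0   0  47   3 141] [318. 206.]
[ 12  12  23  29 504] [318.01388889 232.06746032]
[ 0.43233433 -0.18229549  0.024     ]
[ 0.43343204 -0.14683674  0.024     ]
[ 0.47718941 -0.14781706  0.024     ]
[ 0.47607902 -0.18401073  0.024     ]
rot [-0.17  0.05  0.19] shift [ -5.2  -0.9 145.2] | tcp [ 0.4493 -0.1645  0.1657] t 9.45
```

Call:
move_arm(
  increments=[0, 0, 0, -5, -1, 50, -0.3, 0, 0, 0, -5, -1, 100, -0.3, 0, 0, 0, -5, -1, 130, -0.3, 0, 0, 0, -5, -1, 145, -0.3, 0, 0, 0, -5, -1, 145, -0.3, 0, 0, 0, -5, -1, 145, -0.3],
)

```text
time: 10.2
tcp_pos: [0.4543, -0.1661, 0.021]
tcp_rot: [0.049, 3.141, -0.004]
contact_force: [0.1, 0.0, -0.2]
finger_gap: 0.653
grip_force: 0.0
```

Call:
move_arm(
  increments=[0, 0, 0, 0, 0, 0, 1, 0, 0, 0, 0, 0, 0, 1, 0, 0, 0, 0, 0, 0, 1, 0, 0, 0, 0, 0, 0, 1, 0, 0, 0, 0, 0, -30, 1, 0, 0, 0, 0, 0, -70, 1, 0, 0, 0, 0, 0, -120, 1, 0, 0, 0, 0, 0, -150, 1, 0, 0, 0, 0, 0, -150, 1, 0, 0, 0, 0, 0, -150, 1],
  force=50,
)

```text
time: 11.45
tcp_pos: [0.4537, -0.1654, 0.17]
tcp_rot: [-0.049, -3.141, 0.004]
contact_force: [-0.9, 0.2, -1.0]
finger_gap: 0.408
grip_force: 50.5
```

```bash
python3 - <<'E'
from h import *
s=robot.read_state();print(s['joints'],s['contact_force'],s['finger_gap'])
goal([.52,-.036,.200],123.5)
E
```

```text
[-0.47957841  0.23309011 -0.32733748  1.00991095 -0.00237025 -0.44809256] [-0.88069224  0.24791933 -0.96535955] 0.40823131303836163
rot [ -0.12  -0.08 -35.3 ] shift [-62.2 131.3 -30.3] | tcp [ 0.4537 -0.1654  0.17  ] t 11.45
```

Call:
move_arm(
  increments=[0, 0, -9, -16, 33, -30, 1, 0, 0, -18, -32, 66, -30, 1, 0, 0, -27, -48, 99, -30, 1, 0, 0, -35.3, -62, 131, -30, 1, 0, 0, -35.3, -62, 131, -30, 1, 0, 0, -35.3, -62, 131, -30, 1, 0, 0, -35.3, -62, 131, -30, 1],
)

```text
time: 12.32
tcp_pos: [0.5197, -0.0375, 0.2002]
tcp_rot: [0.902, -3.008, 0.004]
contact_force: [-0.3, -0.3, -0.6]
finger_gap: 0.41
grip_force: 50.6
```

```bash
python3 - <<'E'
from h import *
s=robot.read_state();print(s['joints'],s['contact_force'],s['finger_gap'],s['tcp_pos'],s['tcp_rot'])
d=grab('wrist');save('w3.png',cv2.resize(d['color'][160:400,200:440],(720,600)))
Rm=R.from_rotvec(s['tcp_rot']).as_matrix();P=fpts(d)
T=(P-s['tcp_pos'])@Rm*1000   # tool frame, mm
dz=d['range_z']>0
def c(n,m):
    q=T[m]; 
    if len(q)<5: print(n,len(q));return
    v,u=np.nonzero(m);print(n,len(q),'px',u.mean().round(1),v.mean().round(1),'mean',q.mean(0).round(1),'min',q.min(0).round(1),'max',q.max(0).round(1),'circ',np.round(np.r_[cv2.minEnclosingCircle(q[:,:2].astype(np.float32))[0],cv2.minEnclosingCircle(q[:,:2].astype(np.float32))[1]],1),'rect',cv2.minAreaRect(q[:,:2].astype(np.float32)))
near=np.hypot(P[...,0]-.52,P[...,1]+.037)<.035
W=P[...,2]
c('tip',near&dz&(W>.078)&(W<.09)); c('flange',near&dz&(W>.052)&(W<.058));c('key',near&dz&(W>.073)&(W<.0765))
hub=dz&(abs(T[...,1])<16.5)&(T[...,0]>-110)&(T[...,0]<40)&(T[...,2]>-12)&(T[...,2]<4);c('hubtop',hub)
c('hub',hub&(T[...,0]>-15));c('arm',dz&(abs(T[...,1])<16)&(T[...,0]<-25)&(T[...,0]>-110)&(abs(T[...,2])<20))
E
```

```text
[-0.19198166  0.2878025  -0.17218483  1.11079031 -0.00322157 -0.77465569] [-0.33655488 -0.26703846 -0.64311796] 0.4099411590777719 [ 0.51974481 -0.03750487  0.20018948] [ 0.90194332 -3.00778688  0.00449231]
tip 381 px 318.8 243.5 mean [ -3.3   1.3 118.8] min [-11.6  -6.1 115.6] max [  3.4   8.5 122.2] circ [-4.2  1.6  8.1] rect ((-4.083919525146484, 1.169774055480957), (14.594573020935059, 15.03814697265625), 89.57984161376953)
flange 846 px 318.5 230.9 mean [ -1.3   1.3 145.2] min [-20.4 -14.3 142.4] max [ 12.1  16.9 148.2] circ [-4.2  1.4 16.6] rect ((-4.181510925292969, 1.2959794998168945), (32.4717903137207, 31.140453338623047), 0.15664470195770264)
key 74 px 319.0 230.1 mean [  4.6   1.5 125.2] min [ -4.4  -5.5 123.7] max [  8.3   9.2 127.2] circ [0.3 2.6 8.1] rect ((2.7292380332946777, 3.3442907333374023), (10.38457202911377, 15.359112739562988), 16.424772262573242)
hubtop 7232 px 317.4 323.7 mean [-0.3  0.1 -1.2] min [-43.3 -16.5  -3.9] max [20.  16.5  4. ] circ [-9.7  0.1 33.6] rect ((-11.62697982788086, 0.0275421142578125), (32.988258361816406, 63.32007598876953), 89.94419860839844)
hub 5903 px 317.5 313.4 mean [ 4.6  0.1 -1.4] min [-15.  -16.5  -3.9] max [20.  16.5  4. ] circ [ 2.6  0.1 23.7] rect ((2.5255699157714844, 1.71661376953125e-05), (32.9852180480957, 35.038551330566406), 89.9970474243164)
arm 1112 px 316.8 385.7 mean [-34.1  -0.2   4.3] min [-44.5  -8.2   2.6] max [-25.    7.9   6.6] circ [-34.3  -0.3  11.6] rect ((-34.766082763671875, -0.03183555603027344), (19.457124710083008, 16.068376541137695), 0.7660607099533081)
```

View pics/w3.png

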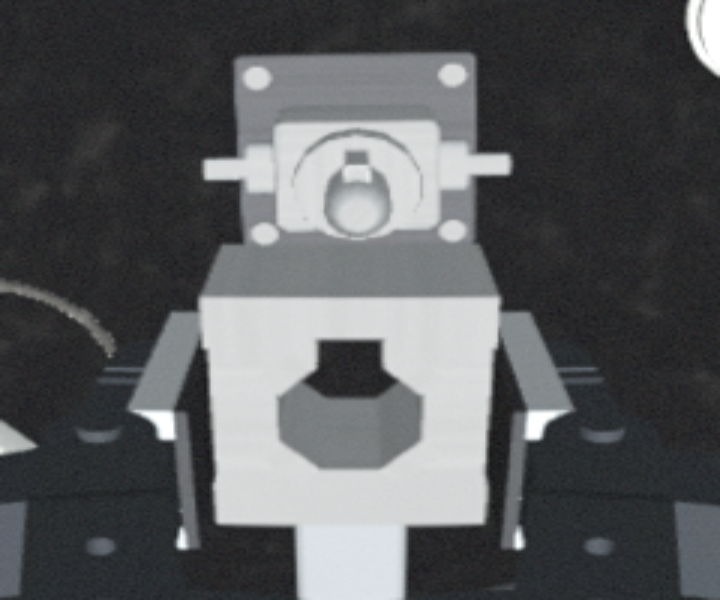

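Wrist view: the hub's keyway at crop (350,360) points at the stem's key at (357,172). The two are aligned to within about 1°, with a few mm of offset. I compute the bore centre in the tool frame.

```bash
python3 - <<'E'
from h import *
s=robot.read_state();d=dict(np.load('wrist.npz'));Rm=R.from_rotvec(s['tcp_rot']).as_matrix()
h=s['tcp_pos'][2]+.0033
f=lambda u,v,z:((ray(d,(u/3+200,v/2.5+160),z,True)-s['tcp_pos'])@Rm*1000).round(1)
for n,uv in dict(front=(350,298),back=(350,523),keyway=(350,340),boreback=(350,468),boreL=(278,415),boreR=(422,415)).items(): print(n,f(*uv,h))
print('stem tip sides',f(327,205,.08),f(390,205,.08))
E
```

```text
front [19.9 -0.1 -3.3]
back [-19.   -0.1  -3.3]
keyway [13.4 -0.1 -3.3]
boreback [-8.5 -0.1 -3.3]
boreL [ 0.9 -9.1 -3.3]
boreR [ 0.9  8.9 -3.3]
stem tip sides [ -2.4  -5.2 120.5] [ -2.4   9.3 120.5]
```

Call:
move_arm(
  increments=[0, 0, -1, -4.6, 1.6, 30, 1, 0, 0, -1, -4.6, 1.6, 60, 1, 0, 0, -1, -4.6, 1.6, 85, 1, 0, 0, -1, -4.6, 1.6, 93, 1, 0, 0, -1, -4.6, 1.6, 93, 1, 0, 0, -1, -4.6, 1.6, 96, 1, 0, 0, -1, -4.6, 1.6, 98, 1, 0, 0, -1, -4.6, 1.6, 100, 1, 0, 0, -1, -4.6, 1.6, 101, 1],
)

```text
time: 13.5
tcp_pos: [0.5237, -0.0332, 0.1]
tcp_rot: [-0.931, 3.0, -0.006]
contact_force: [-0.2, -0.5, -1.4]
finger_gap: 0.411
grip_force: 50.6
```

```bash
python3 - <<'E'
from h import *
s=robot.read_state();print(s['contact_force'],s['wrist_torque'],s['finger_gap'],s['tcp_pos'],s['tcp_rot'])
E
```

```text
[-0.19298343 -0.50521983 -1.44714089] [-0.04742853  0.11312765 -0.00215609] 0.4114711702698632 [ 0.52369586 -0.03316858  0.10003111] [-0.9314866   3.00006993 -0.00557123]
```

Call:
move_arm(
  increments=[0, 0, 0, 0, 0, 2, 1, 0, 0, 0, 0, 0, 4, 1, 0, 0, 0, 0, 0, 6, 1, 0, 0, 0, 0, 0, 8, 1, 0, 0, 0, 0, 0, 8, 1],
)

```text
time: 14.12
tcp_pos: [0.5232, -0.0333, 0.0915]
tcp_rot: [0.931, -3.0, 0.005]
contact_force: [-1.7, -2.4, -3.4]
finger_gap: 0.409
grip_force: 50.5
```

The hub is past the key top with only light contact, so I carry on down.

Call:
move_arm(
  increments=[0, 0, 0, 0, 0, 3, 1, 0, 0, 0, 0, 0, 6, 1, 0, 0, 0, 0, 0, 9, 1, 0, 0, 0, 0, 0, 11, 1, 0, 0, 0, 0, 0, 13, 1, 0, 0, 0, 0, 0, 14, 1, 0, 0, 0, 0, 0, 15, 1, 0, 0, 0, 0, 0, 15.5, 1, 0, 0, 0, 0, 0, 15.5, 1],
)

```text
time: 15.25
tcp_pos: [0.5233, -0.0334, 0.0771]
tcp_rot: [0.931, -3.0, 0.006]
contact_force: [-6.5, -3.1, 7.8]
finger_gap: 0.413
grip_force: 51.8
```

```bash
python3 - <<'E'
from h import *
s=robot.read_state();print(s['contact_force'],s['wrist_torque'],s['finger_gap'],s['tcp_pos'],s['tcp_rot'])
E
```

```text
[-6.54811334 -3.12561169  7.75905272] [-0.5073632   1.3606052  -0.03022363] 0.4131745322520813 [ 0.52325151 -0.03341687  0.07712403] [ 0.93113436 -2.99990133  0.00581222]
```

Call:
move_arm(
  increments=[0, 0, 0, 0.7, 0, 0.5, 1, 0, 0, 0, 0.7, 0, 1, 1, 0, 0, 0, 0.7, 0, 1.2, 1, 0, 0, 0, 0.7, 0, 1.2, 1],
)

```text
time: 15.75
tcp_pos: [0.5233, -0.0335, 0.0771]
tcp_rot: [-0.931, 2.999, -0.005]
contact_force: [-8.4, -0.5, 15.7]
finger_gap: 0.41
grip_force: 52.6
```

```bash
python3 - <<'E'
from meas import *
s=robot.read_state();print(s['contact_force'],s['wrist_torque'],s['tcp_pos'])
d=grab('scene');P=pts(d)
near=(abs(P[...,0]-.52)<.06)&(abs(P[...,1]+.037)<.07)
m=near&(d['range_z']>0)
# arm end region: 40-90 mm along 33 deg
a=np.radians(33);u=(P[...,0]-.5225)*np.cos(a)+(P[...,1]+.034)*np.sin(a);v=-(P[...,0]-.5225)*np.sin(a)+(P[...,1]+.034)*np.cos(a)
q=P[(u>35)if 0 else ((u>.035)&(u<.095)&(abs(v)<.02)&(P[...,2]>.03)&(P[...,2]<.09))]
print('arm z',len(q),np.percentile(q[:,2],[50,80,95]) if len(q) else '')
E
```

```text
[-8.43212901 -0.45424386 15.74166417] [-0.19145357  1.68510764 -0.00391753] [ 0.52328426 -0.03345786  0.07708542]
arm z 27 [0.07227154 0.07448203 0.07679283]
```

Down-force rises with no further travel, and the arm top is at about 73 mm, so the handle is seated. I try a gentle turn anticlockwise.

Call:
move_arm(
  increments=[0, 0, 0, 0.5, 0, -0.8, 1, 0, 0, -4, 0.5, 0, -0.8, 1, 0, 0, -8, 0.5, 0, -0.8, 1, 0, 0, -12, 0.5, 0, -0.8, 1, 0, 0, -15, 0.5, 0, -0.8, 1, 0, 0, -15, 0.5, 0, -0.8, 1],
)

```text
time: 16.55
tcp_pos: [0.5231, -0.0334, 0.0771]
tcp_rot: [-1.316, 2.851, -0.004]
contact_force: [-6.2, -0.4, 8.6]
finger_gap: 0.413
grip_force: 51.9
```

```bash
python3 - <<'E'
from h import *
s=robot.read_state();print(s['contact_force'],s['wrist_torque'],s['tcp_pos'],s['finger_gap'],np.degrees(R.from_rotvec(s['tcp_rot']).as_matrix()[:2,1]))
m=R.from_rotvec(s['tcp_rot']).as_matrix();print('yaw',np.degrees(np.arctan2(m[1,1],m[0,1])))
E
```

```text
[-6.18680925 -0.44735995  8.62707311] [-0.07236922  1.17392846  0.04773945] [ 0.52306182 -0.03337671  0.07711844] 0.41298992227529663 [-43.59056425  37.18383919]
yaw 139.53499390647428
```

Call:
move_arm(
  increments=[0, 0, -4, 0.4, 0, -0.3, 1, 0, 0, -8, 0.4, 0, -0.3, 1, 0, 0, -10, 0.4, 0, -0.3, 1, 0, 0, -10, 0.4, 0, -0.3, 1],
)

```text
time: 17.05
tcp_pos: [0.5228, -0.0333, 0.0771]
tcp_rot: [-1.559, 2.726, -0.003]
contact_force: [-4.2, 0.0, 7.6]
finger_gap: 0.415
grip_force: 51.6
```

```bash
python3 - <<'E'
from h import *
s=robot.read_state();print(s['contact_force'],s['wrist_torque'],s['tcp_pos'],s['effort'])
m=R.from_rotvec(s['tcp_rot']).as_matrix();print('yaw',np.degrees(np.arctan2(m[1,1],m[0,1])))
E
```

```text
[-4.20230948  0.03778133  7.56982766] [ 0.19072029  1.06093999 -0.0424264 ] [ 0.52278572 -0.0332878   0.07714547] [ -0.15910928 -40.14445782  23.75970483  -2.22467422   0.06297383
  -0.05196863]
yaw 149.53575763029045
```

It turns freely through 25° at low torque, so anticlockwise is the opening way. I continue.

Call:
move_arm(
  increments=[0, 0, -5, 0.2, 0.4, 0, 1, 0, 0, -10, 0.2, 0.4, 0, 1, 0, 0, -15, 0.2, 0.4, 0, 1, 0, 0, -20, 0.2, 0.4, 0, 1, 0, 0, -25, 0.2, 0.4, 0, 1, 0, 0, -30, 0.2, 0.4, 0, 1, 0, 0, -35, 0.2, 0.4, 0, 1, 0, 0, -35, 0.2, 0.4, 0, 1],
)

```text
time: 18.05
tcp_pos: [0.5223, -0.0333, 0.0771]
tcp_rot: [-2.307, 2.131, -0.004]
contact_force: [-5.8, 0.1, 7.0]
finger_gap: 0.412
grip_force: 51.6
```

```bash
cat > st.py <<'E'
from h import *
s=robot.read_state();print(s['contact_force'].round(2),s['wrist_torque'].round(3),s['tcp_pos'].round(4),s['joints'].round(3),s['finger_gap'],s['time'])
m=R.from_rotvec(s['tcp_rot']).as_matrix();print('yaw',np.degrees(np.arctan2(m[1,1],m[0,1]))%360)
E
python3 st.py
```

```text
[-5.81  0.12  6.96] [ 0.107  0.987 -0.   ] [ 0.5223 -0.0333  0.0771] [-1.850e-01  3.910e-01 -3.670e-01  8.100e-01 -1.000e-03 -1.835e+00] 0.4118747565841438 18.05
yaw 184.55133435474036
```

Call:
move_arm(
  increments=[0, 0, -4, 0, 0.4, 0, 1, 0, 0, -8, 0, 0.4, 0, 1, 0, 0, -12, 0, 0.4, 0, 1, 0, 0, -12, 0, 0.4, 0, 1],
)

```text
time: 18.55
tcp_pos: [0.5221, -0.0334, 0.0771]
tcp_rot: [-2.518, 1.878, -0.004]
contact_force: [-6.0, 0.4, 6.4]
finger_gap: 0.411
grip_force: 51.5
```

```bash
python3 st.py
```

```text
[-5.99  0.37  6.39] [ 0.115  0.852 -0.009] [ 0.5221 -0.0334  0.0771] [-1.850e-01  3.910e-01 -3.680e-01  8.090e-01 -1.000e-03 -2.044e+00] 0.4106156718569945 18.55
yaw 196.54529680676865
```

Call:
move_arm(
  increments=[0, 0, -2, 0.3, 0.3, 0, 1, 0, 0, -4, 0.3, 0.3, 0, 1, 0, 0, -6, 0.3, 0.3, 0, 1, 0, 0, -6, 0.3, 0.3, 0, 1],
)

```text
time: 19.05
tcp_pos: [0.522, -0.0336, 0.0772]
tcp_rot: [-2.612, 1.744, -0.004]
contact_force: [-4.8, 1.3, 7.6]
finger_gap: 0.408
grip_force: 51.5
```

```bash
python3 st.py; python3 - <<'E'
from h import *
d=grab('scene');P=pts(d);z=P[...,2]
save('s4.png',cv2.resize(d['color'][150:300,200:360],(640,600)))
r=np.hypot(P[...,0]-.522,P[...,1]+.0335);m=(r>.04)&(r<.1)&(z>.05)&(z<.09)
q=P[m];a=np.degrees(np.arctan2(q[:,1]+.0335,q[:,0]-.522));print(len(q),np.percentile(a,[5,25,50,75,95]),np.percentile(q[:,2],[50,90]))
E
```

```text
[-4.81  1.26  7.59] [ 0.248  0.797 -0.054] [ 0.522  -0.0336  0.0772] [-0.185  0.39  -0.368  0.809 -0.    -2.149] 0.4078982857344474 19.05
yaw 202.53202299494018
46 [110.77134673 113.82192787 118.41281605 119.94871515 121.82328199] [0.07121932 0.07431101]
```

View pics/s4.png

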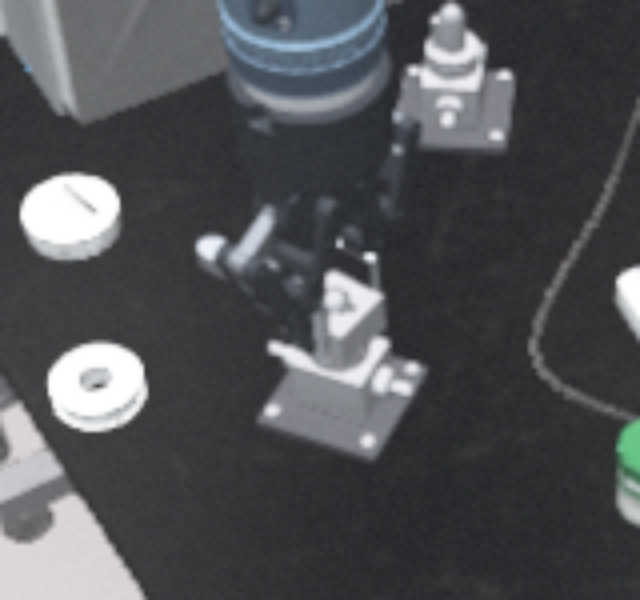

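The arm has swung to about 113° with the hub still on the flange. I continue gently to the stop.

Call:
move_arm(
  increments=[0, 0, -2, 0.3, 0, 0, 1, 0, 0, -4, 0.3, 0, 0, 1, 0, 0, -4, 0.3, 0, 0, 1],
)

```text
time: 19.48
tcp_pos: [0.5217, -0.0341, 0.0771]
tcp_rot: [2.672, -1.653, 0.004]
contact_force: [-4.5, 0.7, 7.7]
finger_gap: 0.406
grip_force: 51.6
```

```bash
python3 st.py
```

```text
[-4.48  0.72  7.73] [ 0.067  1.045 -0.148] [ 0.5217 -0.0341  0.0771] [-1.860e-01  3.910e-01 -3.680e-01  8.100e-01 -1.000e-03 -2.219e+00] 0.4060452180887627 19.475
yaw 206.5032893130592
```

Call:
move_arm(
  increments=[0, 0, -2, 0, 0, 0, 1, 0, 0, -4, 0, 0, 0, 1, 0, 0, -5, 0, 0, 0, 1, 0, 0, -5, 0, 0, 0, 1],
)

```text
time: 19.98
tcp_pos: [0.5216, -0.0347, 0.0772]
tcp_rot: [2.739, -1.536, 0.004]
contact_force: [-4.9, -2.4, 7.5]
finger_gap: 0.406
grip_force: 51.7
```

```bash
python3 st.py
```

```text
[-4.89 -2.39  7.45] [-0.158  1.166 -0.556] [ 0.5216 -0.0347  0.0772] [-1.870e-01  3.910e-01 -3.680e-01  8.100e-01 -2.000e-03 -2.306e+00] 0.4062186930623006 19.975
yaw 211.4222128360169
```

Torque reached 0.56 N m, about four times the friction, so this is the open stop. I unload, release and rise.

Call:
move_arm(
  increments=[0, 0, 3, 0, 0, 0, 1, 0, 0, 3, 0, 0, -0.4, 1, 0, 0, 3, 0, 0, -0.4, 0, 0, 0, 3, 0, 0, -0.4, -0.3, 0, 0, 3, 0, 0, -0.4, -0.3, 0, 0, 3, 0, 0, -0.4, -0.3, 0, 0, 3, 0, 0, -10, -0.3, 0, 0, 3, 0, 0, -25, -0.3, 0, 0, 3, 0, 0, -60, -0.3, 0, 0, 3, 0, 0, -110, -0.3, 0, 0, 3, 0, 0, -110, -0.3, 0, 0, 3, 0, 0, -110, -0.3],
)

```text
time: 21.48
tcp_pos: [0.5217, -0.0346, 0.1871]
tcp_rot: [2.698, -1.606, 0.006]
contact_force: [-0.1, -0.8, -0.4]
finger_gap: 0.651
grip_force: 0.0
```

```bash
python3 st.py; python3 - <<'E'
from h import *
d=grab('wrist');P=fpts(d);z=P[...,2];save('w5.png',d['color'][150:400,180:460].repeat(2,0).repeat(2,1))
X=np.stack([P[...,0]-.5225,P[...,1]+.0345],-1);r=np.hypot(X[...,0],X[...,1])
q=P[(r<.028)&(z>.072)&(z<.082)];rc=cv2.minAreaRect((q[:,:2]*1000).astype(np.float32));print('hubtop z',np.median(q[:,2]),rc)
m=(r>.03)&(r<.1)&(z>.06)&(z<.082);a=P[m];print('arm',len(a),np.median(a[:,2]),cv2.minAreaRect((a[:,:2]*1000).astype(np.float32)))
if len(a): print('axis deg',np.degrees(np.arctan2(*(a.mean(0)-[.5225,-.0345,0])[[1,0]])),cv2.fitLine((a[:,:2]*1000).astype(np.float32),cv2.DIST_L2,0,.01,.01).ravel())
E
```

```text
[-0.1  -0.8  -0.39] [ 0.028 -0.023  0.031] [ 0.5217 -0.0346  0.1871] [-0.186  0.296 -0.196  1.076 -0.003 -2.254] 0.6514834221551457 21.475
yaw 208.49355916172576
hubtop z 0.0789677096181139 ((519.7034912109375, -31.32712173461914), (36.5676383972168, 47.736244201660156), 26.162940979003906)
arm 1525 0.0730196431648105 ((495.1396484375, 18.68701934814453), (15.993715286254883, 61.3301887512207), 25.814878463745117)
axis deg 117.1139493184873 [ 4.2961013e-01 -9.0301448e-01  4.9634375e+02  1.6583130e+01]
```

View pics/w5.png

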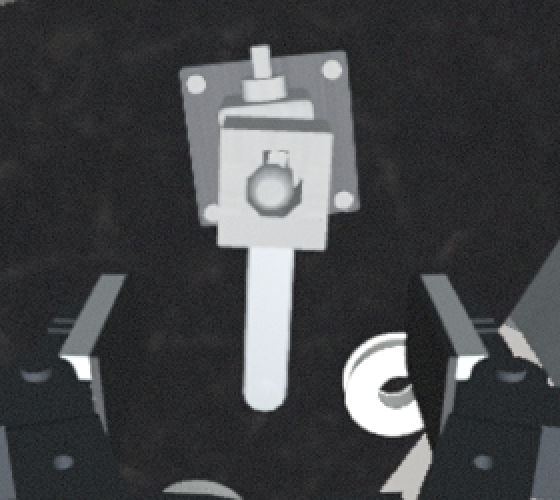

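Wrist view: the handle is released with the hub flat at 79 mm (seated) and the arm at about 115.6°. The key is visible in the keyway at crop (280,157), beside the stem tip at (272,188). I check the key's direction to confirm the stem angle.

```bash
python3 - <<'E'
from h import *
d=dict(np.load('wrist.npz'));P=fpts(d);z=P[...,2]
r=np.hypot(P[...,0]-.522,P[...,1]+.034)
q=P[(r<.012)&(z>.0805)];c=np.array(cv2.minEnclosingCircle((q[:,:2]*1000).astype(np.float32))[0]);print('stem',c,len(q))
for uv in((280,157),(272,152),(288,152)):
    k=ray(d,(180+uv[0]/2,150+uv[1]/2),.075,True)[:2]*1000;v=k-c;print(k,np.hypot(*v),np.degrees(np.arctan2(v[1],v[0]))%360)
# valve base yaw from plate bolts (top of plate .008)
b=[ray(d,(180+u/2,150+v/2),.010,True)[:2]*1000 for u,v in((197,84),(332,69),(343,200))]
for i,j in((0,1),(1,2)): e=b[j]-b[i];print('edge',np.hypot(*e),np.degrees(np.arctan2(e[1],e[0])))
E
```

```text
stem [523.88574219 -35.79586029] 3076
[524.07265856 -44.25542188] 8.461626325267577 271.26576027815645
[527.20165166 -44.49014204] 9.305148613370841 290.87633568762567
[522.56770142 -47.00241441] 11.28379752788535 263.29206619611006
edge 55.89352163957313 -145.19421201936197
edge 56.494616739093544 124.30492564972553
```

```bash
python3 - <<'E'
from h import *
d=dict(np.load('wrist.npz'));im=d['color'][210:260,295:350]
w=lambda u,v,z:ray(d,(180+u/2,150+v/2),z,True)[:2]*1000
P=fpts(d);z=P[...,2]
m=(z>.0805)&(z<.09)&(np.hypot(P[...,0]-.522,P[...,1]+.034)<.02)
n,l,s,ce=cv2.connectedComponentsWithStats(m.astype(np.uint8))
i=1+np.argmax(s[1:,4]);q=P[l==i];print(s[i],ce[i],q.mean(0))
t=w(272,188,.083);hc=[w(220,130,.079),w(331,133,.079),w(326,249,.079),w(218,246,.079)];print('tip',t,'hub centre',np.mean(hc,0),'hub sides',np.hypot(*(hc[1]-hc[0])),np.hypot(*(hc[2]-hc[1])))
for uv in((270,157),(280,157),(290,157)):
    v=w(*uv,.075)-t;print(uv,np.hypot(*v),np.degrees(np.arctan2(v[1],v[0]))%360)
save('z5.png',cv2.resize(im,None,fx=10,fy=10,interpolation=cv2.INTER_CUBIC))
E
```

```text
[305 235  21  19 268] [314.8880597  244.57835821] [ 0.52280288 -0.0348769   0.08252959]
tip [522.42588827 -35.69091191] hub centre [520.90081848 -34.06986738] hub sides 35.790212169008505 39.94184932108628
(270, 157) 8.341221499427839 303.0407375544257
(280, 157) 8.721392289676881 280.8839086680265
(290, 157) 10.21521033396484 262.9446791313998
```

View pics/z5.png

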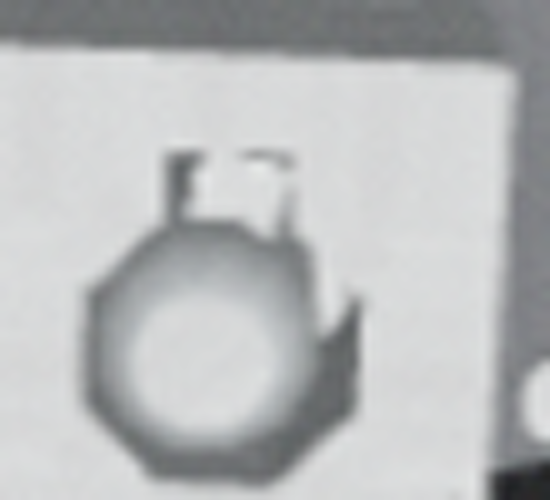

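The key points to about 284°, against 283° expected fully open. The hub is seated and released, so I hand the job in.

```bash
python3 -c "
from plant import robot
print(robot.close_job())"
```

```text
the job is handed in; nothing more can be done
None
```

I laid the handle flat and let go, then seated it keyed on the front valve, turned it anticlockwise to the open stop, released it clear of the arm, and handed the job in; no verdict came back.

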